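# Tip the leaning soap bar onto its other face

## Task

Two laundry soap bars are drying in tipping trays; one still leans on its sloping rest, the other has already been turned and lies flat. Take the tray with the leaning bar by its handle and tip it up until the bar tumbles over onto its other face on the tray floor, then let that tray back down without dropping it, and let go. Do not touch either bar with the gripper, and leave the other tray and its bar as they are.

Things in the scene. Friction and masses are not known exactly. Their poses are not given: they have to be found in the camera images.
- tray_handle (a point): Middle of the handle bar of the tray to tip: round level steel bar, 12 mm thick, 76 mm long, parallel to the hinge, on the robot's side; 60 mm above the worktop, free below. Fixed to the tray; turns between fingers that pinch it. 225 mm from the hinge line horizontally and 48 mm above it. Behind it: near wall (27 mm high) at 65 mm, rest and soap top (85 mm above the worktop) at 80 to 110 mm.
- tray_hinge (a point): Middle of that tray's hinge line, at the bottom of its far end, 12 mm above the worktop. Frame turns with the tray: x away from the handle, y along the hinge (level), z up when down. Tray 160 mm long (x -160 to 0), 114 wide, floor top at z 5, side walls 27 and far wall 30 mm high. The floor from x -89 to -5 is flat: the soap lands there.
- tray_stand: White stand, 205 x 122 x 8 mm, fixed to the worktop, that carries the tray to tip. Origin on the worktop under it, 90 mm from the hinge towards the handle; x towards the hinge. The tray is grey plastic; its half near the handle has a rest sloping at 60 degrees with a ledge at its foot, which carries the leaning soap. An equal stand and tray holds the turned soap.
- tray (a joint): Tip angle of that tray, rad: 0 down on its stand, grows as the handle is lifted, stop at 1.15. Loose hinge: the tray (0.3 kg) falls back if let go; lifting takes about 3 N. The soap tumbles at about 0.65 to 0.8 rad, then slides to the far wall; at 0.9 to 1.0 rad it always goes. A wall shelf hangs over the back: tip no further than needed.
- soap: Soap bar to turn: cream, 62 x 92 x 20 mm, 0.14 kg, loose. Origin at its centre; z (thin axis) points out of the face in front at the start, looking up and away from the handle, 60 degrees from vertical; y is its length, across the tray. Once turned its z points down and its centre is 27 mm above the worktop.
- soap_done: The other, equal soap bar, already turned, lying flat in the second, equal tray; to be left alone. Origin at its centre; z points down.

How it is judged:
By the outcome, as a careful person would: the job done as asked, in the order asked, and still so for the second after the job is handed in, with the robot touching nothing.
It also fails if it takes over 43 s, if anything falls off the work surface, if the arm or the gripper's body presses on something with over 40 N, if the wrist force passes 120 N, or if a joint passes its speed limit or range.

## Robot

A 6-joint arm with a two-finger parallel gripper is mounted at the origin on a cart in front of the work surface, level with it; the furniture and walls round the work are solid. World frame = base frame: x ahead of the robot, y to its left, z up, the work surface at z = 0. Lengths are in m, angles in degrees, forces in N, time in s.
With the tool pointing down it reaches from about 0.375 to 0.9 m from the base axis. Payload 3.1 kg.
Tool frame: the origin (TCP) lies on the centre line of the jaws, within the pads' length; the fingertips stand 25 mm ahead of it and the grasp point (between the pads) lies 6 mm ahead of it; z points along the fingers, y is the line along which they close (so a half turn about z gives the same grasp; the last joint's range is limited). The gripper opens to 87 mm and grips with 3 to 60 N. Pads are 19 mm wide; open, the fingers measure 117 mm over their backs; the gripper's body (75 mm by 190 mm) begins 51 mm behind the grasp point.
Start: joints at [-87.176, 30.224, 82.088, -0, 67.689, -10.227], TCP at [0.141, -0.609, 0.248] pointing down, gripper open.
Joint ranges: [-176.69, 176.69], [-43.24, 126.21], [12.49, 139.97], [-82, 262], [0, 151.66], [-163.58, 163.58]. Speed limits (degrees/s): [159.86, 159.86, 180, 180, 180, 180].

## Interface

Orientations are given as a 3x3 rotation matrix whose columns are the frame's x, y, z axes.
In Python, from rig import read_state, capture, camera_params, hand_in gives the robot as it stands.
- The arm moves only by the tool apply_moves, never from a script. Its argument "rows" is a list of rows, each an object of numbers: "x", "y", "z": the shift along the tool's x, y, z in mm; "rx", "ry", "rz": the turn, a rotation vector about the tool's x, y, z in units of 6 degrees (1.0 is 6 degrees); "claw": the closure in counts, from 0 (fully open) to 255 (shut). A call has 1 to 10 rows; each row is the pose to reach, as a shift and turn from the pose commanded when the call began, along the tool's axes at that moment; what a row does not reach only later rows make up. A row lasts 1/8 s, in which the tool goes at most 62.5 mm and 10.7 degrees, less where a joint would pass 70% of its speed; a pose out of reach is approached as far as the arm can. A call with a gripper value outside its range is refused whole. The fingers move at their own pace and stop on an object; the grip force is fixed at half the most. Time passes only in rows, so rows that repeat a pose let the fingers close. It gives the time, the measured TCP pose, the force, the opening and the grip force at its end, in the units of the state.
- read_state(): the state, without advancing time (a new reading comes with each control period).
- capture(name): name is "side" or "top" or "wrist"; returns (picture, depth): 400x640x3 uint8, red, green, blue; 400x640 float32, m along the optical axis (not along the pixel's ray), 0 where there is no reading.
- camera_params(name): a dict with "fx", "fy", "cx", "cy" (pixels), "D" ([k1, k2, p1, p2, k3] as OpenCV has them; the pictures are not rectified), "xyz" and "orientation" of the camera in the world. Camera axes: x right, y up, looking along -z (the intrinsics and any distortion apply to the point x, -y, -z); pixel columns grow to the right and rows downward; lengths in m; the calibration is good to about 2 mm. A picture is of the moment at which its call begins: read the wrist's pose just before it. camera_params takes no time and is no camera call; for the wrist camera it gives the pose at the moment of the call.
- hand_in(): hands the job in; it is judged then, once.
The state is a dict: "time_s": time; "joint_positions": joint angles; "qvel": joint speeds; "tau": joint torques, N m; "position": TCP position; "tcp_rot": TCP orientation; "force": force on the tool from outside, world axes, zero at the start; "moment": the same for the moment, N m; "opening": opening from 0.0 (shut) to 1.0 (fully open); "grasp_force": force on a finger pad.
Only numpy, scipy, OpenCV 4.12 (cv2) and the standard library are available. Lean on these libraries where they do the work, as an engineer would, in place of code of your own. Each camera call takes 0.05 s, during which the arm holds its last target. There are 200 camera calls.

## Working session

There is one attempt and no reset: what is moved stays moved. The work goes in short steps, Python scripts to look and compute and a tool call to move; the robot and the scene stay as the last step left them, time stands still between calls to the robot, and variables do not carry over. Pictures are saved under pics/ and viewed, at most 10 in all, crops included, and the job is handed in when it is done.

Besides the shell and the picture viewer there is one more tool, called after "Request:" as name(argument=value, ...) on one line, values as JSON. apply_moves: Moves the arm, as the interface text tells. Its arguments: {"type":"object","properties":{"rows":{"type":"array"}},"required":["rows"]}

```bash
mkdir -p pics; ls; python3 - <<'E'
from rig import *
import cv2,numpy as np
for n in ("top","side"):
    p,d=capture(n); cv2.imwrite(f"pics/{n}0.png",p[:,:,::-1]); np.save(f"pics/{n}0.npy",d); c=camera_params(n); print(n,c)
s=read_state(); print(s)
E
```

```text
pics
top {'fx': 403.11034618949583, 'fy': 403.11034618949583, 'cx': 325.246445272961, 'cy': 200.04674234863094, 'D': array([-0.10098214,  0.        ,  0.        ,  0.        ,  0.        ]), 'xyz': array([0.47114323, 0.01903199, 0.99977727]), 'orientation': array([[-0.01850455,  0.9916741 , -0.12743651],
       [-0.99959462, -0.02110766, -0.01910655],
       [-0.02163735,  0.12703129,  0.99166268]])}
side {'fx': 375.6900663387944, 'fy': 375.6900663387944, 'cx': 317.21587530065204, 'cy': 196.87305784268685, 'D': array([-0.04050212,  0.        ,  0.        ,  0.        ,  0.        ]), 'xyz': array([ 0.22444772, -0.61299306,  0.48652661]), 'orientation': array([[ 0.87338972,  0.23823129, -0.42477789],
       [-0.486764  ,  0.455385  , -0.74544303],
       [ 0.01584962,  0.85782886,  0.51369099]])}
{'time_s': 0.1, 'joint_positions': array([-8.71767325e+01,  3.02740132e+01,  8.21495991e+01, -1.50029082e-03,
        6.76886336e+01, -1.02276501e+01]), 'qvel': array([-0.07238219, -0.04800344, -0.2393189 , -0.05904273,  0.00744303,
       -0.0163272 ]), 'tau': array([-3.14332392e-04, -4.40985918e+01, -1.77151251e+01,  6.34734565e-02,
        5.34281856e-02, -4.29120325e-05]), 'position': array([ 0.14112306, -0.60822924,  0.24666235]), 'tcp_rot': array([[ 9.74167540e-01,  2.25826458e-01, -1.20689420e-04],
       [ 2.25826258e-01, -9.74165631e-01,  1.95548750e-03],
       [ 3.24029332e-04, -1.93222729e-03, -9.99998081e-01]]), 'force': array([-0.48355493, -0.45753384,  0.3999139 ]), 'moment': array([-0.00867788,  0.07500613,  0.03146189]), 'grasp_force': 0.0, 'opening': 1.0008736077209206}
```

View pics/top0.png

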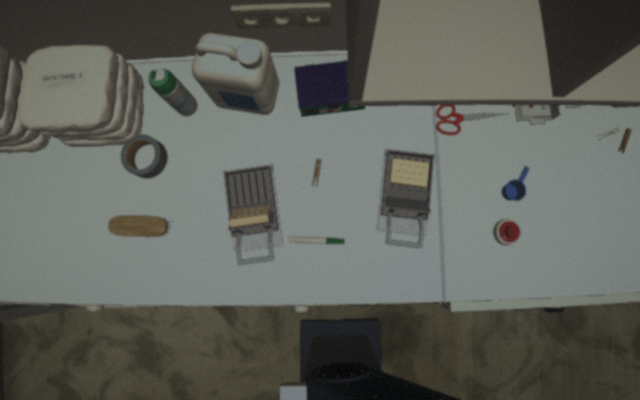

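View pics/side0.png

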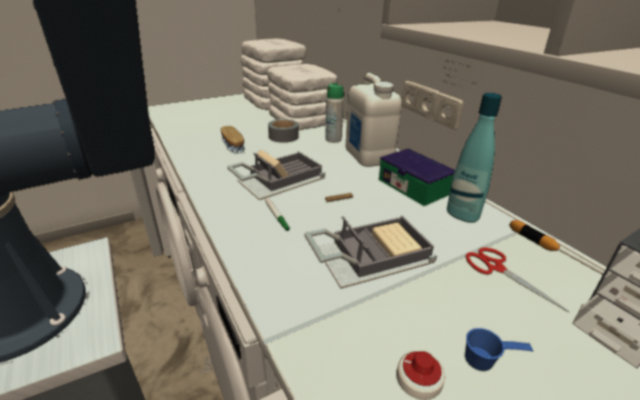

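The top view shows the leaning bar's tray at about (250,210), handle bar near (255,261). The turned bar's tray is at (408,190). The side view agrees: leaning bar at (270,162), turned bar at (397,238). I'll zoom in and measure the handle.

```bash
cat > h.py <<'E'
import numpy as np,cv2
from rig import *
def ray(n,uv,c=None):
    c=c or camera_params(n)
    K=np.array([[c['fx'],0,c['cx']],[0,c['fy'],c['cy']],[0,0,1]])
    q=cv2.undistortPoints(np.array(uv,float).reshape(-1,1,2),K,c['D'])[:,0]
    d=np.c_[q[:,0],-q[:,1],-np.ones(len(q))]@np.array(c['orientation']).T
    return np.array(c['xyz']),d
def onplane(n,uv,z,c=None):
    o,d=ray(n,uv,c); return o+d*((z-o[2])/d[:,2])[:,None]
E
python3 - <<'E'
from h import *
a=cv2.imread("pics/top0.png")[150:280,205:305]; b=cv2.imread("pics/side0.png")[135:205,220:330]
a=cv2.resize(a,None,fx=4,fy=4,interpolation=2); b=cv2.resize(b,None,fx=3.6,fy=3.6,interpolation=2)
im=np.zeros((max(a.shape[0],b.shape[0]),a.shape[1]+b.shape[1],3),np.uint8); im[:a.shape[0],:a.shape[1]]=a; im[:b.shape[0],a.shape[1]:]=b
cv2.imwrite("pics/z0.png",im); print(im.shape)
E
```

```text
(520, 796, 3)
```

View pics/z0.png

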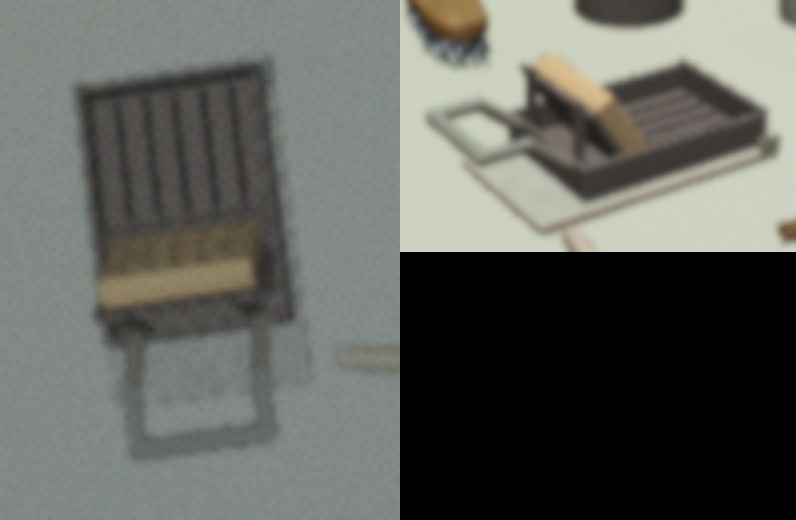

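Crop: the handle bar runs from (137,447) to (270,434), centre (203,441). The far tray wall runs from (80,88) to (268,66). In the side crop the handle bar runs from (432,118) to (483,160).

```bash
python3 - <<'E'
from h import *
T=lambda p:np.array(p)/4+[205,150]
S=lambda p:(np.array(p)-[400,0])/3.6+[220,135]
H=onplane("top",[T(p) for p in [(137,447),(270,434),(203,441)]],.06)
F=onplane("top",[T(p) for p in [(80,88),(268,66),(174,77)]],.042)
HS=onplane("side",[S(p) for p in [(432,118),(483,160),(457,139)]],.06)
FS=onplane("side",[S(p) for p in [(683,64),(765,113),(724,88)]],.042)
for n,v in dict(H=H,HS=HS,F=F,FS=FS).items(): print(n,v.round(4).tolist())
for h,f in ((H,F),(HS,FS)):
    d=f[2]-h[2]; print(np.linalg.norm(d[:2]),np.degrees(np.arctan2(d[1],d[0])))
    e=h[0]-h[1]; print("bar",np.linalg.norm(e[:2]),np.degrees(np.arctan2(-e[0],e[1])));e=f[0]-f[1];print("far",np.degrees(np.arctan2(-e[0],e[1])))
d=np.load("pics/top0.npy"); print(d[150:280:1,256][100:118])
E
```

```text
H [[0.4511, 0.2404, 0.06], [0.4576, 0.1622, 0.06], [0.4541, 0.2015, 0.06]]
HS [[0.4491, 0.2343, 0.06], [0.4598, 0.1586, 0.06], [0.4543, 0.1955, 0.06]]
F [[0.6686, 0.2816, 0.042], [0.6793, 0.1656, 0.042], [0.674, 0.2234, 0.042]]
FS [[0.6644, 0.2713, 0.042], [0.6789, 0.1651, 0.042], [0.6723, 0.2171, 0.042]]
0.2209441993864801 5.680891056658256
bar 0.07845897442395403 4.7640459778132005
far 5.258655617484554
0.21912761120212657 5.660314360994816
bar 0.07640121378527974 8.053118377223171
far 7.776790814148027
[0.99504125 0.99803257 0.9941561  0.99544877 0.99665433 0.99511397
 0.99600166 0.92989534 0.9324749  0.92691004 0.9278171  0.9271413
 0.93304706 0.9896418  0.99190366 0.9890142  0.9903621  0.989349  ]
```

Request:
apply_moves(rows=[{"x": 374,"y": -333,"z": 0,"rz": -7},{"x": 374,"y": -333,"z": 0,"rz": -7},{"x": 374,"y": -333,"z": 0,"rz": -7},{"x": 374,"y": -333,"z": 0,"rz": -7},{"x": 374,"y": -333,"z": 0,"rz": -7},{"x": 374,"y": -333,"z": 0,"rz": -7},{"x": 374,"y": -333,"z": 0,"rz": -7},{"x": 374,"y": -333,"z": 0,"rz": -7},{"x": 374,"y": -333,"z": 0,"rz": -7}])

```text
validation failed for argument at $.ro...
```

Request:
apply_moves(rows=[{"x": 374,"y": -333,"z": 0,"rx": 0,"ry": 0,"rz": -7,"claw": 0},{"x": 374,"y": -333,"z": 0,"rx": 0,"ry": 0,"rz": -7,"claw": 0},{"x": 374,"y": -333,"z": 0,"rx": 0,"ry": 0,"rz": -7,"claw": 0},{"x": 374,"y": -333,"z": 0,"rx": 0,"ry": 0,"rz": -7,"claw": 0},{"x": 374,"y": -333,"z": 0,"rx": 0,"ry": 0,"rz": -7,"claw": 0},{"x": 374,"y": -333,"z": 0,"rx": 0,"ry": 0,"rz": -7,"claw": 0},{"x": 374,"y": -333,"z": 0,"rx": 0,"ry": 0,"rz": -7,"claw": 0},{"x": 374,"y": -333,"z": 0,"rx": 0,"ry": 0,"rz": -7,"claw": 0},{"x": 374,"y": -333,"z": 0,"rx": 0,"ry": 0,"rz": -7,"claw": 0}])

```text
time_s: 1.23
position: [0.4316, -0.1959, 0.2473]
tcp_rot: [[0.567, 0.824, -0.001], [0.824, -0.567, 0.001], [0.001, -0.001, -1.0]]
force: [-0.7, -0.3, -0.2]
opening: 0.999
grasp_force: 0.0
```

Request:
apply_moves(rows=[{"x": 338,"y": -206,"z": 0,"rx": 0,"ry": 0,"rz": -6.7,"claw": 90},{"x": 338,"y": -206,"z": 0,"rx": 0,"ry": 0,"rz": -6.7,"claw": 90},{"x": 338,"y": -206,"z": 0,"rx": 0,"ry": 0,"rz": -6.7,"claw": 90},{"x": 338,"y": -206,"z": 0,"rx": 0,"ry": 0,"rz": -6.7,"claw": 90},{"x": 338,"y": -206,"z": 0,"rx": 0,"ry": 0,"rz": -6.7,"claw": 90},{"x": 338,"y": -206,"z": 0,"rx": 0,"ry": 0,"rz": -6.7,"claw": 90},{"x": 338,"y": -206,"z": 0,"rx": 0,"ry": 0,"rz": -6.7,"claw": 90},{"x": 338,"y": -206,"z": 0,"rx": 0,"ry": 0,"rz": -6.7,"claw": 90}])

```text
time_s: 2.22
position: [0.4552, 0.1954, 0.2473]
tcp_rot: [[-0.094, 0.996, -0.0], [0.996, 0.094, -0.001], [-0.001, -0.0, -1.0]]
force: [0.4, -0.1, 0.3]
opening: 0.65
grasp_force: 0.0
```

```bash
python3 - <<'E'
from h import *
import pickle
s=read_state(); c=camera_params("wrist"); p,d=capture("wrist"); pickle.dump(c,open("pics/c1.pkl","wb"))
cv2.imwrite("pics/w1.png",p[:,:,::-1]); print(s['position'],s['tcp_rot'],s['opening'],c['xyz'],c['orientation'])
E
```

```text
[0.45519549 0.19537218 0.24726718] [[-9.36852370e-02  9.95601847e-01 -1.98108003e-04]
 [ 9.95601739e-01  9.36851225e-02 -5.24507950e-04]
 [-5.03641311e-04 -2.46375324e-04 -9.99999843e-01]] 0.65044515876186 [0.44746087 0.27053971 0.38568877] [[ 9.95604527e-01 -9.00849516e-02 -2.56188995e-02]
 [ 9.36568469e-02  9.58060417e-01  2.70829525e-01]
 [ 1.46788942e-04 -2.72038486e-01  9.62286361e-01]]
```

View pics/w1.png

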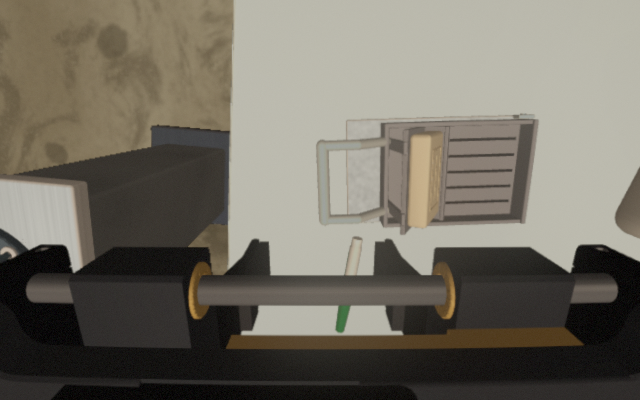

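Wrist view: handle bar from (323,141) to (325,222), far wall from (535,120) to (526,222). The stand and the leaning bar are clearly visible.

```bash
python3 - <<'E'
from h import *
import pickle
c=pickle.load(open("pics/c1.pkl","rb"))
P=onplane("wrist",[(323,143),(325,221),(324,182)],.06,c)
F=onplane("wrist",[(535,121),(526,222),(530.5,171.5)],.042,c)
print(P.round(4),F.round(4))
d=F[2]-P[2];print(np.linalg.norm(d[:2]),np.degrees(np.arctan2(d[1],d[0])))
for v in(P,F):
    e=v[0]-v[1];print(np.linalg.norm(e[:2]),np.degrees(np.arctan2(-e[0],e[1])))
E
```

```text
[[0.4515 0.2438 0.06  ]
 [0.4613 0.1638 0.06  ]
 [0.4562 0.2051 0.06  ]] [[0.6683 0.2866 0.042 ]
 [0.6874 0.1777 0.042 ]
 [0.6772 0.2343 0.042 ]]
0.22289898539886635 7.516680234051482
0.0805862768617358 6.935421171423512
0.1105398517640061 9.924136216319145
```

Request:
apply_moves(rows=[{"x": 5,"y": 0,"z": 60,"rx": 0,"ry": 0,"rz": -0.15,"claw": 90},{"x": 5,"y": 0,"z": 110,"rx": 0,"ry": 0,"rz": -0.15,"claw": 90},{"x": 5,"y": 0,"z": 150,"rx": 0,"ry": 0,"rz": -0.15,"claw": 90},{"x": 5,"y": 0,"z": 181,"rx": 0,"ry": 0,"rz": -0.15,"claw": 90},{"x": 5,"y": 0,"z": 181,"rx": 0,"ry": 0,"rz": -0.15,"claw": 90},{"x": 5,"y": 0,"z": 181,"rx": 0,"ry": 0,"rz": -0.15,"claw": 90}])

```text
time_s: 3.02
position: [0.4555, 0.1991, 0.0674]
tcp_rot: [[-0.106, 0.994, 0.001], [0.994, 0.106, 0.0], [-0.0, 0.001, -1.0]]
force: [-0.3, 0.1, 0.9]
opening: 0.645
grasp_force: 0.0
```

```bash
python3 - <<'E'
from h import *
p,d=capture("side"); q,_=capture("top")
a=cv2.resize(p[110:220,180:340],None,fx=3,fy=3,interpolation=2);b=cv2.resize(q[170:290,200:310],None,fx=2.75,fy=2.75,interpolation=2)
cv2.imwrite("pics/g1.png",np.hstack([a[:330],b[:330,:310]])[:,:,::-1]); print(read_state()['position'])
E
```

```text
[0.45578207 0.19968481 0.06799074]
```

View pics/g1.png

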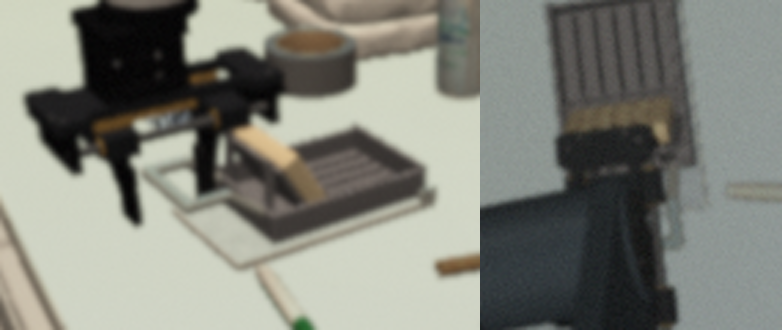

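The fingers straddle the handle bar: the far finger at (205,165) is inside the loop and the near finger at (130,190) is outside it. Closing.

Request:
apply_moves(rows=[{"x": 0,"y": 0,"z": 1,"rx": 0,"ry": 0,"rz": 0,"claw": 255},{"x": 0,"y": 0,"z": 1,"rx": 0,"ry": 0,"rz": 0,"claw": 255},{"x": 0,"y": 0,"z": 1,"rx": 0,"ry": 0,"rz": 0,"claw": 255},{"x": 0,"y": 0,"z": 1,"rx": 0,"ry": 0,"rz": 0,"claw": 255},{"x": 0,"y": 0,"z": 1,"rx": 0,"ry": 0,"rz": 0,"claw": 255},{"x": 0,"y": 0,"z": 1,"rx": 0,"ry": 0,"rz": 0,"claw": 255}])

```text
time_s: 3.88
position: [0.4564, 0.2003, 0.0656]
tcp_rot: [[-0.108, 0.994, 0.004], [0.994, 0.108, 0.001], [0.0, 0.004, -1.0]]
force: [3.9, 0.8, -3.2]
opening: 0.122
grasp_force: 29.9
```

```bash
python3 - <<'E'
import numpy as np
r=np.hypot(225,48);a0=np.arctan2(48,225)
for t in np.arange(0,1.01,.05): print(round(t,2),(225-r*np.cos(a0+t)).round(),(r*np.sin(a0+t)-48).round())
E
```

```text
0.0 0.0 0.0
0.05 3.0 11.0
0.1 6.0 22.0
0.15 10.0 33.0
0.2 14.0 44.0
0.25 19.0 54.0
0.3 24.0 64.0
0.35 30.0 74.0
0.4 36.0 84.0
0.45 43.0 93.0
0.5 51.0 102.0
0.55 58.0 111.0
0.6 66.0 119.0
0.65 75.0 126.0
0.7 84.0 134.0
0.75 93.0 140.0
0.8 103.0 147.0
0.85 113.0 153.0
0.9 123.0 158.0
0.95 133.0 163.0
1.0 144.0 167.0
```

Request:
apply_moves(rows=[{"x": 0,"y": 3,"z": -11,"rx": 0,"ry": 0,"rz": 0,"claw": 255},{"x": 0,"y": 6,"z": -22,"rx": 0,"ry": 0,"rz": 0,"claw": 255},{"x": 0,"y": 10,"z": -33,"rx": 0,"ry": 0,"rz": 0,"claw": 255},{"x": 0,"y": 14,"z": -44,"rx": 0,"ry": 0,"rz": 0,"claw": 255},{"x": 0,"y": 19,"z": -54,"rx": 0,"ry": 0,"rz": 0,"claw": 255},{"x": 0,"y": 24,"z": -64,"rx": 0,"ry": 0,"rz": 0,"claw": 255},{"x": 0,"y": 30,"z": -74,"rx": 0,"ry": 0,"rz": 0,"claw": 255},{"x": 0,"y": 36,"z": -84,"rx": 0,"ry": 0,"rz": 0,"claw": 255},{"x": 0,"y": 43,"z": -93,"rx": 0,"ry": 0,"rz": 0,"claw": 255},{"x": 0,"y": 51,"z": -102,"rx": 0,"ry": 0,"rz": 0,"claw": 255}])

```text
time_s: 5.12
position: [0.5087, 0.2069, 0.1679]
tcp_rot: [[-0.106, 0.994, 0.007], [0.994, 0.106, 0.003], [0.002, 0.007, -1.0]]
force: [10.9, 4.0, -12.0]
opening: 0.114
grasp_force: 30.5
```

Request:
apply_moves(rows=[{"x": 0,"y": 8,"z": -8,"rx": 0,"ry": 0,"rz": 0,"claw": 255},{"x": 0,"y": 17,"z": -15,"rx": 0,"ry": 0,"rz": 0,"claw": 255},{"x": 0,"y": 26,"z": -22,"rx": 0,"ry": 0,"rz": 0,"claw": 255},{"x": 0,"y": 35,"z": -30,"rx": 0,"ry": 0,"rz": 0,"claw": 255},{"x": 0,"y": 44,"z": -36,"rx": 0,"ry": 0,"rz": 0,"claw": 255},{"x": 0,"y": 54,"z": -43,"rx": 0,"ry": 0,"rz": 0,"claw": 255},{"x": 0,"y": 64,"z": -49,"rx": 0,"ry": 0,"rz": 0,"claw": 255},{"x": 0,"y": 69,"z": -52,"rx": 0,"ry": 0,"rz": 0,"claw": 255},{"x": 0,"y": 69,"z": -52,"rx": 0,"ry": 0,"rz": 0,"claw": 255}])

```text
time_s: 6.25
position: [0.5724, 0.2142, 0.2183]
tcp_rot: [[-0.107, 0.994, -0.004], [0.994, 0.107, 0.002], [0.003, -0.004, -1.0]]
force: [1.3, 4.7, -9.2]
opening: 0.117
grasp_force: 30.6
```

```bash
python3 - <<'E'
from h import *
p,d=capture("side"); cv2.imwrite("pics/s2.png",cv2.resize(p[70:230,180:380],None,fx=3,fy=3,interpolation=2)[:,:,::-1]); print(read_state()['position'])
E
```

```text
[0.57237021 0.21404191 0.21827347]
```

View pics/s2.png

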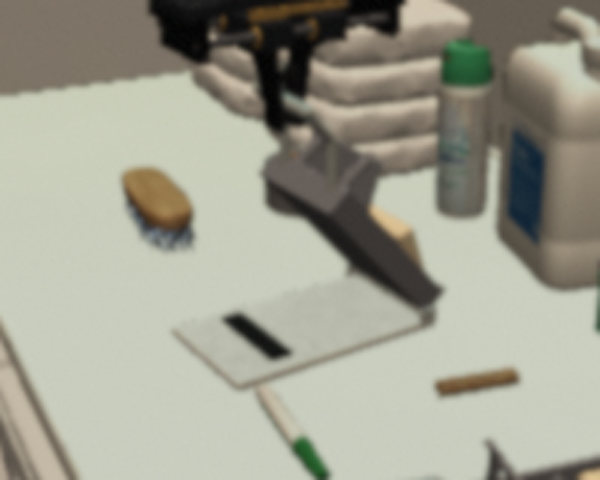

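Tray at about 0.87 rad. The bar has left the rest but still shows above the side wall at (395,230), so it may be mid-tumble. I'll go slightly further and wait.

Request:
apply_moves(rows=[{"x": 0,"y": 8,"z": -4,"rx": 0,"ry": 0,"rz": 0,"claw": 255},{"x": 0,"y": 16,"z": -8,"rx": 0,"ry": 0,"rz": 0,"claw": 255},{"x": 0,"y": 16,"z": -8,"rx": 0,"ry": 0,"rz": 0,"claw": 255},{"x": 0,"y": 16,"z": -8,"rx": 0,"ry": 0,"rz": 0,"claw": 255}])

```text
time_s: 6.8
position: [0.5882, 0.2159, 0.2261]
tcp_rot: [[-0.107, 0.994, -0.005], [0.994, 0.107, 0.002], [0.003, -0.004, -1.0]]
force: [1.9, 5.5, -10.2]
opening: 0.12
grasp_force: 30.4
```

```bash
python3 - <<'E'
from h import *
p,d=capture("side"); q,_=capture("top")
a=cv2.resize(p[100:210,230:350],None,fx=3.3,fy=3.3,interpolation=2);b=cv2.resize(q[140:250,200:320],None,fx=3.3,fy=3.3,interpolation=2)
cv2.imwrite("pics/s3.png",np.hstack([a,b])[:,:,::-1]); print(read_state()['position'])
E
```

```text
[0.58814333 0.21591813 0.22601276]
```

View pics/s3.png

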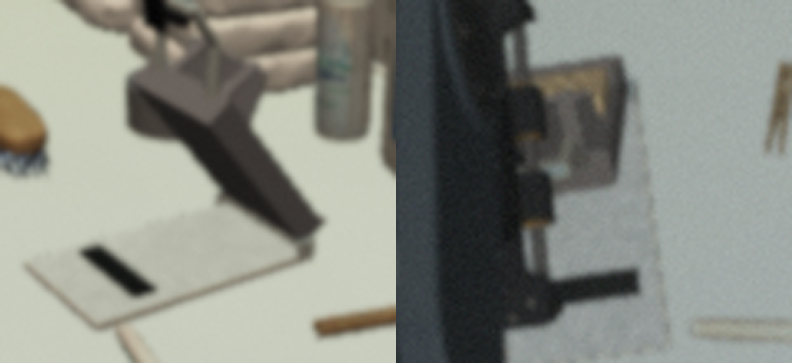

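The bar no longer stands above the side wall and lies at the far end of the tray (580,90 in the top part), so it has tumbled. Lowering now.

Request:
apply_moves(rows=[{"x": 0,"y": -10,"z": 5,"rx": 0,"ry": 0,"rz": 0,"claw": 255},{"x": 0,"y": -20,"z": 10,"rx": 0,"ry": 0,"rz": 0,"claw": 255},{"x": 0,"y": -30,"z": 16,"rx": 0,"ry": 0,"rz": 0,"claw": 255},{"x": 0,"y": -40,"z": 23,"rx": 0,"ry": 0,"rz": 0,"claw": 255},{"x": 0,"y": -49,"z": 29,"rx": 0,"ry": 0,"rz": 0,"claw": 255},{"x": 0,"y": -58,"z": 37,"rx": 0,"ry": 0,"rz": 0,"claw": 255},{"x": 0,"y": -67,"z": 44,"rx": 0,"ry": 0,"rz": 0,"claw": 255},{"x": 0,"y": -75,"z": 52,"rx": 0,"ry": 0,"rz": 0,"claw": 255},{"x": 0,"y": -82,"z": 61,"rx": 0,"ry": 0,"rz": 0,"claw": 255},{"x": 0,"y": -90,"z": 70,"rx": 0,"ry": 0,"rz": 0,"claw": 255}])

```text
time_s: 8.15
position: [0.5015, 0.2049, 0.1577]
tcp_rot: [[-0.107, 0.994, 0.004], [0.994, 0.107, 0.0], [-0.0, 0.004, -1.0]]
force: [6.1, 1.4, -5.4]
opening: 0.119
grasp_force: 30.1
```

Request:
apply_moves(rows=[{"x": 0,"y": -7,"z": 9,"rx": 0,"ry": 0,"rz": 0,"claw": 255},{"x": 0,"y": -13,"z": 19,"rx": 0,"ry": 0,"rz": 0,"claw": 255},{"x": 0,"y": -19,"z": 29,"rx": 0,"ry": 0,"rz": 0,"claw": 255},{"x": 0,"y": -24,"z": 39,"rx": 0,"ry": 0,"rz": 0,"claw": 255},{"x": 0,"y": -29,"z": 49,"rx": 0,"ry": 0,"rz": 0,"claw": 255},{"x": 0,"y": -33,"z": 60,"rx": 0,"ry": 0,"rz": 0,"claw": 255},{"x": 0,"y": -37,"z": 71,"rx": 0,"ry": 0,"rz": 0,"claw": 255},{"x": 0,"y": -40,"z": 81,"rx": 0,"ry": 0,"rz": 0,"claw": 255},{"x": 0,"y": -43,"z": 87,"rx": 0,"ry": 0,"rz": 0,"claw": 255},{"x": 0,"y": -44,"z": 90,"rx": 0,"ry": 0,"rz": 0,"claw": 255}])

```text
time_s: 9.4
position: [0.4584, 0.1995, 0.0675]
tcp_rot: [[-0.108, 0.994, 0.004], [0.994, 0.108, -0.001], [-0.001, 0.004, -1.0]]
force: [6.1, -4.7, -1.1]
opening: 0.118
grasp_force: 30.0
```

Request:
apply_moves(rows=[{"x": 0,"y": 0,"z": 1,"rx": 0,"ry": 0,"rz": 0,"claw": 255},{"x": 0,"y": 0,"z": 1,"rx": 0,"ry": 0,"rz": 0,"claw": 255},{"x": 0,"y": 0,"z": 1,"rx": 0,"ry": 0,"rz": 0,"claw": 255}])

```text
time_s: 9.78
position: [0.4582, 0.1995, 0.0667]
tcp_rot: [[-0.108, 0.994, 0.003], [0.994, 0.108, -0.001], [-0.001, 0.003, -1.0]]
force: [6.8, -3.0, -2.0]
opening: 0.118
grasp_force: 30.0
```

Request:
apply_moves(rows=[{"x": 0,"y": -1,"z": 1.5,"rx": 0,"ry": 0,"rz": 0,"claw": 255},{"x": 0,"y": -2,"z": 3,"rx": 0,"ry": 0,"rz": 0,"claw": 255},{"x": 0,"y": -2,"z": 3,"rx": 0,"ry": 0,"rz": 0,"claw": 255}])

```text
time_s: 10.15
position: [0.4575, 0.1995, 0.0639]
tcp_rot: [[-0.108, 0.994, 0.006], [0.994, 0.108, -0.0], [-0.001, 0.006, -1.0]]
force: [7.1, -3.9, -2.9]
opening: 0.114
grasp_force: 30.0
```

Request:
apply_moves(rows=[{"x": 0,"y": 0,"z": 1.5,"rx": 0,"ry": 0,"rz": 0,"claw": 255},{"x": 0,"y": -1,"z": 3,"rx": 0,"ry": 0,"rz": 0,"claw": 255},{"x": 0,"y": -1,"z": 3,"rx": 0,"ry": 0,"rz": 0,"claw": 255}])

```text
time_s: 10.52
position: [0.4569, 0.1994, 0.061]
tcp_rot: [[-0.108, 0.994, 0.007], [0.994, 0.108, -0.0], [-0.001, 0.007, -1.0]]
force: [8.8, -4.5, -2.2]
opening: 0.113
grasp_force: 30.0
```

```bash
python3 - <<'E'
from h import *
p,d=capture("side")
cv2.imwrite("pics/s4.png",cv2.resize(p[110:210,210:340],None,fx=5,fy=5,interpolation=2)[:,:,::-1]); print(read_state()['position'])
E
```

```text
[0.45691374 0.19937194 0.0609782 ]
```

View pics/s4.png

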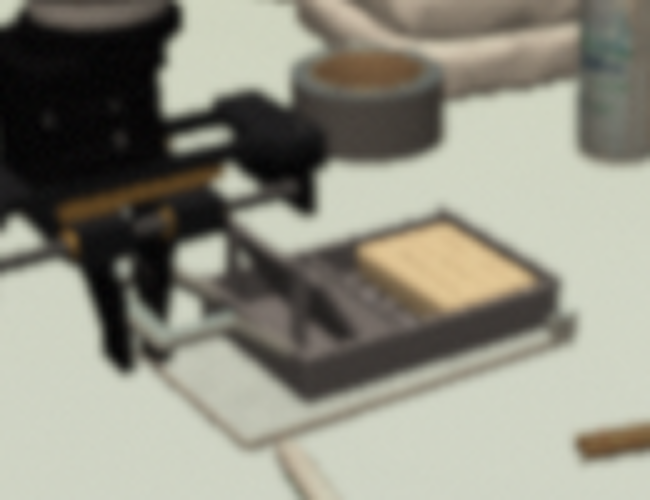

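The bar lies flat on its other face at (445,265). The tray looks down, with its near corner at (310,400), the same place as at the start. I'll check that numerically against the first picture.

```bash
python3 - <<'E'
from h import *
a=cv2.imread("pics/side0.png",0).astype(float); p,_=capture("side"); b=cv2.cvtColor(p,cv2.COLOR_RGB2GRAY).astype(float)
for u in (268,271,274,280): # columns by near lower tray corner: dark->light edge row
    for n,i in(("a",a),("b",b)):
        c=cv2.GaussianBlur(i,(3,3),0)[183:200,u]; print(u,n,c.round().astype(int).tolist())
E
```

```text
268 a [55, 51, 52, 59, 76, 104, 136, 162, 178, 184, 183, 174, 157, 148, 158, 174, 183]
268 b [54, 53, 56, 66, 88, 118, 148, 171, 184, 189, 187, 177, 160, 151, 161, 178, 186]
271 a [66, 58, 56, 56, 57, 63, 80, 111, 145, 167, 167, 154, 148, 162, 183, 196, 198]
271 b [64, 59, 58, 58, 59, 68, 92, 128, 162, 178, 173, 158, 151, 165, 186, 199, 201]
274 a [61, 57, 56, 56, 57, 66, 90, 126, 156, 165, 155, 149, 162, 183, 198, 204, 205]
274 b [60, 58, 58, 58, 61, 76, 108, 146, 170, 172, 159, 152, 165, 187, 202, 207, 208]
280 a [57, 56, 57, 66, 90, 125, 155, 164, 155, 150, 163, 184, 199, 204, 206, 206, 205]
280 b [58, 58, 61, 74, 104, 141, 166, 170, 158, 152, 166, 188, 202, 207, 208, 208, 208]
```

Request:
apply_moves(rows=[{"x": 0,"y": 2,"z": 1,"rx": 0,"ry": 0,"rz": 0,"claw": 255},{"x": 0,"y": 3,"z": 2,"rx": 0,"ry": 0,"rz": 0,"claw": 255},{"x": 0,"y": 3,"z": 3,"rx": 0,"ry": 0,"rz": 0,"claw": 255},{"x": 0,"y": 3,"z": 3,"rx": 0,"ry": 0,"rz": 0,"claw": 255}])

```text
time_s: 11.12
position: [0.4566, 0.1993, 0.0589]
tcp_rot: [[-0.108, 0.994, 0.0], [0.994, 0.108, -0.001], [-0.001, 0.0, -1.0]]
force: [2.6, -4.9, 10.1]
opening: 0.114
grasp_force: 29.2
```

```bash
python3 - <<'E'
from h import *
p,_=capture("side"); b=cv2.cvtColor(p,cv2.COLOR_RGB2GRAY).astype(float)
for u in (268,271,274,280): print(u,cv2.GaussianBlur(b,(3,3),0)[183:200,u].round().astype(int).tolist())
E
```

```text
268 [56, 52, 54, 60, 78, 106, 139, 166, 182, 188, 187, 177, 160, 152, 161, 178, 186]
271 [68, 60, 58, 58, 59, 65, 83, 114, 149, 171, 171, 158, 151, 165, 186, 199, 201]
274 [63, 59, 58, 58, 59, 69, 93, 129, 159, 167, 158, 152, 165, 186, 202, 207, 208]
280 [58, 58, 60, 69, 92, 128, 158, 166, 157, 152, 166, 188, 202, 208, 208, 208, 208]
```

The tray is seated: the force turned upward and the edges match the start. Releasing.

Request:
apply_moves(rows=[{"x": 0,"y": 0,"z": -1,"rx": 0,"ry": 0,"rz": 0,"claw": 110},{"x": 0,"y": 0,"z": -1,"rx": 0,"ry": 0,"rz": 0,"claw": 110},{"x": 0,"y": 0,"z": -1,"rx": 0,"ry": 0,"rz": 0,"claw": 110},{"x": 0,"y": 0,"z": -1,"rx": 0,"ry": 0,"rz": 0,"claw": 110},{"x": 0,"y": 0,"z": -1,"rx": 0,"ry": 0,"rz": 0,"claw": 110}])

```text
time_s: 11.8
position: [0.4563, 0.2003, 0.0584]
tcp_rot: [[-0.107, 0.994, -0.001], [0.994, 0.107, -0.0], [-0.0, -0.001, -1.0]]
force: [0.4, -0.1, 1.2]
opening: 0.54
grasp_force: 0.0
```

Request:
apply_moves(rows=[{"x": 0,"y": 0,"z": -10,"rx": 0,"ry": 0,"rz": 0,"claw": 110},{"x": 0,"y": 0,"z": -30,"rx": 0,"ry": 0,"rz": 0,"claw": 110},{"x": 0,"y": 0,"z": -60,"rx": 0,"ry": 0,"rz": 0,"claw": 110},{"x": 0,"y": 0,"z": -100,"rx": 0,"ry": 0,"rz": 0,"claw": 110},{"x": 0,"y": 0,"z": -150,"rx": 0,"ry": 0,"rz": 0,"claw": 110},{"x": 0,"y": 0,"z": -190,"rx": 0,"ry": 0,"rz": 0,"claw": 110},{"x": 0,"y": 0,"z": -190,"rx": 0,"ry": 0,"rz": 0,"claw": 110},{"x": 0,"y": 0,"z": -190,"rx": 0,"ry": 0,"rz": 0,"claw": 110}])

```text
time_s: 12.8
position: [0.4558, 0.2001, 0.2484]
tcp_rot: [[-0.107, 0.994, -0.001], [0.994, 0.107, -0.0], [-0.0, -0.001, -1.0]]
force: [-0.1, -0.2, -0.3]
opening: 0.569
grasp_force: 0.0
```

```bash
python3 - <<'E'
from h import *
p,d=capture("side"); cv2.imwrite("pics/s5.png",p[:,:,::-1]); print(read_state()['position'])
E
```

```text
[0.45548765 0.20005128 0.2476813 ]
```

View pics/s5.png

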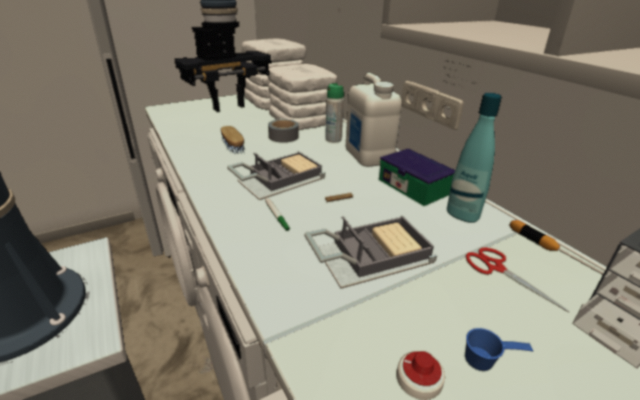

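The tray is down with its bar lying flat at (298,163), the other tray is unchanged at (397,238), and the gripper is clear.

```bash
python3 -c "
from rig import *
print(hand_in())"
```

```text
the job is handed in; nothing more can be done
None
```

I tipped the tray with the leaning bar until the bar tumbled flat onto its other face, lowered the tray onto its stand and let go; the other tray and its bar look unchanged, and the job was handed in at about 13 s.

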